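# Reverse the candy trays into the low riser

## Task

Move the four candy trays from the cradle rack to the four lanes of the low pine riser in reverse order, so that as seen from the robot the tray now leftmost ends in the rightmost lane, and so on. Slide each tray lengthwise under the overhanging board until it is fully home against the stop, standing flat in the middle of its lane. Keep the trays upright, leave the bowl where it is, and do not let the robot knock hard against the riser or the things standing on it.

Things in the scene. Friction and masses are not known exactly. Their poses are not given: they have to be found in the camera images.
- tray_wide: red candy tray, gold rim, plain rectangle 120 x 52 mm. Origin: centre of underside; x lengthwise. Rim 22 mm high, wall 4. Brass grip block at its centre: 32 mm along x, 14 thick along y, 24 to 58 mm above the underside; grip its y sides from above, fingertips above the rim. Balanced there, 80 to 150 g. Starts on cradle_wide, in line with it to 0.06 rad.
- tray_slim: red candy tray, gold rim, narrow rectangle 120 x 32 mm. Origin: centre of underside; x lengthwise. Rim 22 mm high, wall 4. Brass grip block at its centre: 32 mm along x, 14 thick along y, 24 to 58 mm above the underside; grip its y sides from above, fingertips above the rim. Balanced there, 80 to 150 g. Starts on cradle_slim, in line with it to 0.06 rad.
- tray_lozenge: red candy tray, gold rim, lozenge (long octagon) 120 x 52 mm, tapering to blunt ends 18 mm wide. Origin: centre of underside; x lengthwise. Rim 22 mm high, wall 4. Brass grip block at its centre: 32 mm along x, 14 thick along y, 24 to 58 mm above the underside; grip its y sides from above, fingertips above the rim. Balanced there, 80 to 150 g. Starts on cradle_lozenge, in line with it to 0.06 rad.
- tray_oval: red candy tray, gold rim, round-ended oval 120 x 52 mm. Origin: centre of underside; x lengthwise. Rim 22 mm high, wall 4. Brass grip block at its centre: 32 mm along x, 14 thick along y, 24 to 58 mm above the underside; grip its y sides from above, fingertips above the rim. Balanced there, 80 to 150 g. Starts on cradle_oval, in line with it to 0.06 rad.
- cradle_wide: fixed pine cradle, 138 x 73 mm, under tray_wide at the start. Origin: centre of underside; the tray rests on its top, 12 mm higher. x along the tray, away from the robot; y left. A 5 mm high, 4 mm wide strip runs along each long side. Four alike stand in a row along y, pitch 76 mm, order shuffled, on a board 312 x 150 x 8 mm: the source rack.
- cradle_slim: fixed pine cradle, 138 x 73 mm, under tray_slim at the start. Origin: centre of underside; the tray rests on its top, 12 mm higher. x along the tray, away from the robot; y left. A 5 mm high, 4 mm wide strip runs along each long side. Four alike stand in a row along y, pitch 76 mm, order shuffled, on a board 312 x 150 x 8 mm: the source rack.
- cradle_lozenge: fixed pine cradle, 138 x 73 mm, under tray_lozenge at the start. Origin: centre of underside; the tray rests on its top, 12 mm higher. x along the tray, away from the robot; y left. A 5 mm high, 4 mm wide strip runs along each long side. Four alike stand in a row along y, pitch 76 mm, order shuffled, on a board 312 x 150 x 8 mm: the source rack.
- cradle_oval: fixed pine cradle, 138 x 73 mm, under tray_oval at the start. Origin: centre of underside; the tray rests on its top, 12 mm higher. x along the tray, away from the robot; y left. A 5 mm high, 4 mm wide strip runs along each long side. Four alike stand in a row along y, pitch 76 mm, order shuffled, on a board 312 x 150 x 8 mm: the source rack.
- riser: fixed target rack, 332 mm wide. Origin on the table; x away from robot, into the lanes; y left. Floor x -90..170 mm, top 10 mm up. Lanes centred at y -120, -40, 40, 120 mm, 74 wide between 8 mm high strips. Stop face at x 105: a tray there has its origin at x 45. Board over x 70..170, underside 42, top 56 mm up: rims pass under, grips stay in front.
- bowl: white ceramic bowl, a loose bystander beyond the racks, 90 mm across the rim, 48 mm high. Origin: centre of its underside. (On the riser's board, from riser x = 90 mm back, stand a white flap box, a small steel lid and a stack of nested trays, all fixed to it, reaching up to 105 mm above the table.)
Things that resemble listed ones, but are neither listed nor needed, are in the scene too. What is shaped like the tray_oval but black or turquoise is not meant. Leave any purple look-alike of the tray_lozenge alone.

How it is judged:
By the outcome, as a careful person would: the job done as asked, in the order asked, and still so for the second after the job is handed in, with the robot touching nothing.
It also fails if it takes over 128 s, if anything falls off the work surface, if the arm or the gripper's body presses on something with over 40 N, if the wrist force passes 120 N, or if a joint passes its speed limit or range.

## Robot

A 7-joint arm with a two-finger parallel gripper is mounted at the origin on the work surface. World frame = base frame: x ahead of the robot, y to its left, z up, the work surface at z = 0. Lengths are in m, angles in degrees, forces in N, time in s.
With the tool pointing down it reaches from about 0.425 to 0.875 m from the base axis. Payload 4.7 kg.
Tool frame: the origin (TCP) lies midway between the tips of the shut fingers; the grasp point (between the pads) lies 19 mm behind it (env.grip_point_offset is the distance from the TCP to the grasp point, in m); z points along the fingers, y is the line along which they close (so a half turn about z gives the same grasp; the last joint's range is limited). The gripper opens to 87 mm and grips with 3 to 60 N. Pads are 19 mm wide; open, the fingers measure 117 mm over their backs; the gripper's body (75 mm by 190 mm) begins 51 mm behind the grasp point.
Start: joints at [-70.697, 18.392, -4.016, 83.108, 1.295, 78.541, -3.26], TCP at [0.206, 0.616, 0.223] pointing down, gripper open.
Joint ranges: [-163.93, 163.93], [-17.29, 119.83], [-79.2, 71.16], [3.27, 140.29], [-89.18, 269.18], [5.43, 117.66], [-154.24, 154.24]. Speed limits (degrees/s): [147.25, 147.25, 180, 180, 180, 180, 180].

## Interface

Orientations are given as [roll, pitch, yaw] about the fixed x, y, z axes, in that order (R = Rz(yaw) Ry(pitch) Rx(roll)).
In Python, from cell import env gives the robot as it stands.
- The arm moves only by the shell command python3 -m jog 'ROWS' [FORCE]. ROWS is JSON, a list of rows, each a list of 7 numbers: the shift along the tool's x, y, z in m, then the turn, a rotation vector about the tool's x, y, z in rad, then the finger opening in m, from 0 to 0.087. A call has 1 to 12 rows; each row shifts and turns the commanded pose from where the row before left it, along the tool's axes as they then stand; what a row does not reach is not made up. A row lasts 1/12 s, in which the tool goes at most 41.7 mm and 7.16 degrees, less where a joint would pass 70% of its speed; a pose out of reach is approached as far as the arm can. A call is refused whole if a number of a shift passes 0.0417 or a number of a turn 0.125, either way. A call with a gripper value outside its range is refused whole. The fingers move at their own pace and stop on an object; FORCE is the grip in N (left out, the last holds). Time passes only in rows, so rows that do not move let the fingers close. It gives the time, the measured TCP pose, the force, the opening and the grip force at its end, in the units of the state.
- env.get_obs(): the state, without advancing time (a new reading comes with each control period).
- env.read_camera(name): name is "scene" or "top"; returns the picture (420x560x3 uint8, blue, green, red); there is no depth.
- env.get_calibration(name): a dict with "fov_y" (degrees; the focal length in pixels is half the picture's height over the tangent of half this angle, whatever the lens; pixels are square), "cx", "cy" (the principal point, pixels), "pose" (4x4, takes a point from camera to world coordinates). Camera axes: x right, y up, looking along -z (the intrinsics and any distortion apply to the point x, -y, -z); pixel columns grow to the right and rows downward; lengths in m; the calibration is good to about 2 mm. A picture is of the moment at which its call begins. get_calibration takes no time and is no camera call.
- env.sign_off(): hands the job in; it is judged then, once.
The state is a dict: "time_s": time; "qpos": joint angles; "joint_velocities": joint speeds; "effort": joint torques, N m; "tool_pos": TCP position; "tool_rot": TCP orientation; "force": force on the tool from outside, world axes, zero at the start; "wrist_torque": the same for the moment, N m; "grip_width": finger opening in m; "grasp_force": force on a finger pad.
Only numpy, scipy, OpenCV 4.12 (cv2) and the standard library are available. Lean on these libraries where they do the work, as an engineer would, in place of code of your own. Each camera call takes 0.05 s, during which the arm holds its last target. There are 200 camera calls.

## Working session

There is one attempt and no reset: what is moved stays moved. The work goes in short steps, Python scripts to look and compute and a shell command to move; the robot and the scene stay as the last step left them, time stands still between calls to the robot, and variables do not carry over. Pictures are saved under pics/ and viewed, at most 14 in all, crops included, and the job is handed in when it is done.

```bash
ls; mkdir -p pics; python3 - <<'E'
from cell import env
import cv2
for n in("scene","top"):
    cv2.imwrite(f"pics/{n}0.png",env.read_camera(n)); c=env.get_calibration(n); print(n,c)
o=env.get_obs(); print(o)
E
```

```text
pics
scene {'fov_y': 55.77538542225167, 'cx': 280.958024172961, 'cy': 208.10471827604175, 'pose': array([[ 0.35620666, -0.63755707,  0.68310892,  1.30696354],
       [ 0.93436159,  0.25025546, -0.25365454, -0.35026263],
       [-0.00923249,  0.72862417,  0.6848515 ,  0.82335382],
       [ 0.        ,  0.        ,  0.        ,  1.        ]])}
top {'fov_y': 47.00309298743587, 'cx': 283.4634532165817, 'cy': 206.34397068696035, 'pose': array([[ 0.02234324,  0.99436479, -0.10363127,  0.41278655],
       [-0.99966275,  0.02084871, -0.01548261, -0.0726042 ],
       [-0.01323478,  0.10394225,  0.99449527,  1.33443165],
       [ 0.        ,  0.        ,  0.        ,  1.        ]])}
{'time_s': 0.1, 'qpos': array([-70.69585604,  18.43411144,  -4.01628879,  83.17130551,
         1.29522809,  78.54295116,  -3.25998602]), 'joint_velocities': array([ 0.00540777, -0.20688414,  0.14809306, -0.15033986,  0.03664094,
       -0.01662337,  0.07984599]), 'effort': array([-6.17942101e-05, -4.92572737e+01, -4.05581212e-01, -3.13402104e+01,
       -6.42089825e-02,  3.94428510e-02,  6.05809760e-05]), 'tool_pos': array([0.20607972, 0.61590085, 0.22154923]), 'tool_rot': array([-1.79896889e+02,  5.75170271e-03,  1.61506309e+02]), 'force': array([ 0.03162209, -0.38606743, -0.03694461]), 'wrist_torque': array([-0.05621907, -0.043386  ,  0.00584766]), 'grasp_force': 0.0, 'grip_width': 0.08723330299843104}
```

View pics/top0.png

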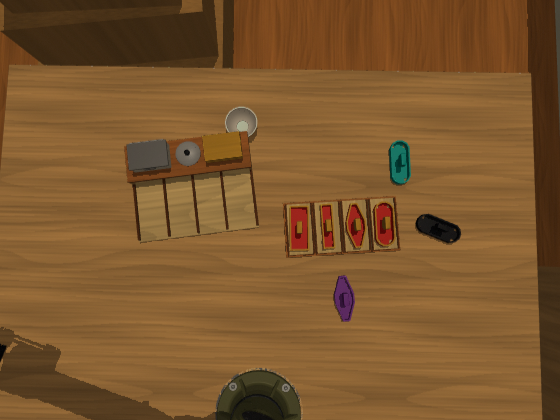

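View pics/scene0.png

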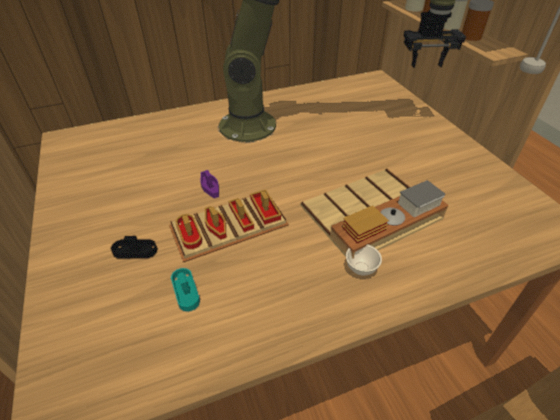

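The top view (up = +x, right = -y) shows the riser around (195,187) and the rack around (341,227). The tray order from the left is wide (299,228), slim (328,226), lozenge (356,226), oval (383,223). The bowl is at (241,123). The scene view agrees.

```bash
python3 - <<'E'
import cv2
im=cv2.imread("pics/top0.png")
cv2.imwrite("pics/riser.png",cv2.resize(im[128:246,118:264],None,fx=5,fy=5,interpolation=cv2.INTER_CUBIC))
cv2.imwrite("pics/rack.png",cv2.resize(im[190:262,278:408],None,fx=6,fy=6,interpolation=cv2.INTER_CUBIC))
E
```

```text
(no output)
```

View pics/riser.png

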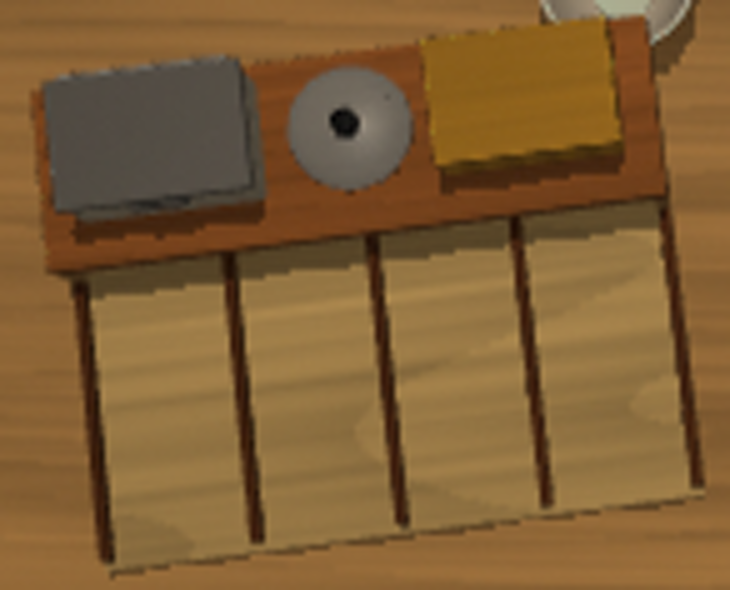

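View pics/rack.png

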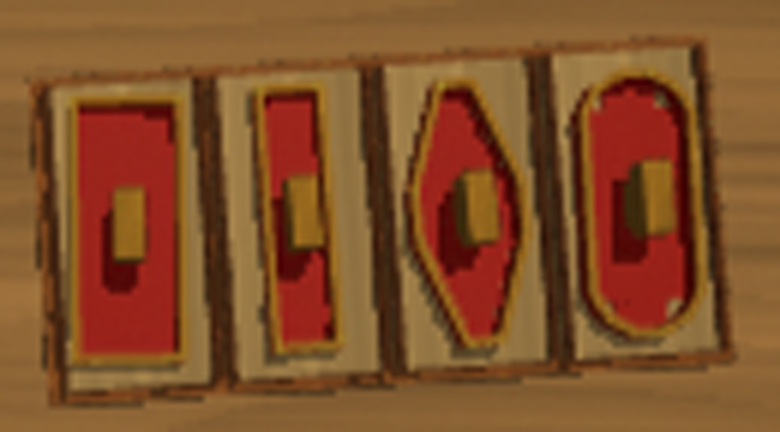

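The riser crop shows the front floor corners near crop (110,574) and (704,494), five dark strips, and the board's front edge from (50,272) to (665,192). The rack crop shows the four rim outlines, with their grip tops at (129,223), (307,212), (480,208) and (656,198).

```bash
cat > h.py <<'E'
import numpy as np, cv2
from cell import env
from scipy.optimize import least_squares
def cam(n):
    c=env.get_calibration(n); return 210/np.tan(np.radians(c["fov_y"]/2)),c["cx"],c["cy"],np.array(c["pose"])
def unproj(n,uv,z):
    f,cx,cy,P=cam(n); uv=np.atleast_2d(uv).astype(float)
    d=np.c_[(uv[:,0]-cx)/f,-(uv[:,1]-cy)/f,-np.ones(len(uv))]@P[:3,:3].T
    o=P[:3,3]; return (o+d*((z-o[2])/d[:,2])[:,None])[:,:2]
def proj(n,X):
    f,cx,cy,P=cam(n); p=(np.atleast_2d(X)-P[:3,3])@P[:3,:3]
    return np.c_[cx+f*p[:,0]/-p[:,2],cy-f*p[:,1]/-p[:,2]]
def loc(p,w): # world->local
    c,s=np.cos(p[2]),np.sin(p[2]); return (w-p[:2])@np.array([[c,-s],[s,c]])
def glob(p,l):
    c,s=np.cos(p[2]),np.sin(p[2]); return np.asarray(l)@np.array([[c,s],[-s,c]])+p[:2]
def crop(u,x0,y0,k): return np.array(u,float)/k+[x0,y0]-.5+.5/k
E
python3 - <<'E'
from h import *
C=lambda u:crop(u,118,128,5)
B=unproj("top",C([[50,272],[665,192]]),.056)       # board front corners
F=unproj("top",C([[200,562],[400,535],[600,508]]),.010)
S=[([[83,300],[94,420],[107,555]],160),([[231,270],[245,410],[257,535]],80),([[374,250],[388,385],[402,518]],0),([[517,230],[531,365],[547,500]],-80),([[666,215],[682,350],[697,482]],-160)]
def r(p):
    e=[loc(p,B)[:,0]-.07, loc(p,F)[:,0]+.09, loc(p,B)[:,1]-[.166,-.166]]
    for u,y in S: e.append(loc(p,unproj("top",C(u),.018))[:,1]-y/1000)
    return np.concatenate(e)
s=least_squares(r,[.65,.1,.1]); R=s.x; print("riser",R,np.degrees(R[2])); print((r(R)*1000).round(1))
K=lambda u:crop(u,278,190,6)
# rim corners: centre from outline extremes; ends & grip tops
ends={"wide":([[130,97],[130,361]],[129,223]),"slim":([[290,89],[310,348]],[307,212]),"loz":([[458,81],[484,345]],[480,208]),"oval":([[634,75],[652,335]],[656,198])}
for k,(e,g) in ends.items():
    w=unproj("top",K(e),.042); d=w[0]-w[1]; gw=unproj("top",K([g]),.078)[0]
    print(k,"ctr",w.mean(0).round(4),"len",np.hypot(*d).round(4),"yaw",np.degrees(np.arctan2(d[1],d[0])).round(2),"grip",gw.round(4))
rc=unproj("top",K([[33,82],[703,42],[733,358],[55,402]]),.008); print(rc.round(4), [np.hypot(*(rc[i]-rc[i-1])).round(4) for i in range(4)])
np.save("riser.npy",R)
# grip centroid by colour
im=cv2.imread("pics/top0.png"); im2=im.copy()
for i,y in enumerate((.12,.04,-.04,-.12)):
    for X in ([[-.015,y],[.105,y]]): pass
E
```

```text
riser [0.55799505 0.19187901 0.15000667] 8.594749117902799
[ 0.8  1.1 -1.3 -0.6  0.   1.  -0.3  2.4  2.8  2.8 -0.7 -0.4  0.1 -0.5
 -0.   0.3 -0.3  0.6  0.4 -3.1 -2.8 -2.2]
wide ctr [ 0.491 -0.096] len 0.1179 yaw 1.09 grip [ 0.4912 -0.0949]
slim ctr [ 0.4973 -0.1717] len 0.1159 yaw 5.14 grip [ 0.4976 -0.172 ]
loz ctr [ 0.5014 -0.2478] len 0.1183 yaw 6.0 grip [ 0.5009 -0.2468]
oval ctr [ 0.5066 -0.3243] len 0.1162 yaw 3.98 grip [ 0.5069 -0.3229]
[[ 0.5596 -0.0507]
 [ 0.5845 -0.3584]
 [ 0.44   -0.3717]
 [ 0.4132 -0.064 ]] [np.float64(0.1469), np.float64(0.3087), np.float64(0.1451), np.float64(0.3089)]
```

```bash
cat >> h.py <<'E'
def go(x,y,z,yaw,pos=None,rot=None):
    "turn to make first (rad, tool axes), then shift in the turned tool axes"
    from scipy.spatial.transform import Rotation as Ro
    o=env.get_obs(); pos=o["tool_pos"] if pos is None else pos; rot=o["tool_rot"] if rot is None else rot
    A=Ro.from_euler("xyz",rot,degrees=True); G=Ro.from_euler("xyz",[180,0,yaw],degrees=True)
    print("turn",(A.inv()*G).as_rotvec().round(4),"shift",G.inv().apply(np.array([x,y,z])-pos).round(4)); return [x,y,z],[180,0,yaw]
E
python3 - <<'E'
from h import *
p=go(.48,.30,.24,181.1); p=go(.491,-.0955,.12,181.1,*p); go(.491,-.0955,.05,181.1,*p)
E
```

```text
turn [-1.80e-03 -2.00e-04 -3.42e-01] shift [-0.2678 -0.3211 -0.0185]
turn [0. 0. 0.] shift [-0.0034 -0.3956  0.12  ]
turn [0. 0. 0.] shift [ 0.   -0.    0.07]
```

```bash
python3 -m jog '[[0,0,-0.006,0,0,-0.114,0.087],[0,0,-0.006,0,0,-0.114,0.06],[0,0,-0.006,0,0,-0.114,0.05],[-0.024,-0.029,0,0,0,0,0.05],[-0.024,-0.029,0,0,0,0,0.05],[-0.024,-0.029,0,0,0,0,0.05],[-0.024,-0.029,0,0,0,0,0.05],[-0.024,-0.029,0,0,0,0,0.05],[-0.024,-0.029,0,0,0,0,0.05],[-0.024,-0.029,0,0,0,0,0.05],[-0.024,-0.029,0,0,0,0,0.05],[-0.024,-0.029,0,0,0,0,0.05]]' 20
python3 -m jog '[[-0.024,-0.03,0,0,0,0,0.05],[-0.024,-0.03,0,0,0,0,0.05],[0,-0.033,0,0,0,0,0.05],[0,-0.033,0,0,0,0,0.05],[0,-0.033,0,0,0,0,0.05],[0,-0.033,0,0,0,0,0.05],[0,-0.033,0,0,0,0,0.05],[0,-0.033,0,0,0,0,0.05],[0,-0.033,0,0,0,0,0.05],[0,-0.033,0,0,0,0,0.05],[0,-0.033,0,0,0,0,0.05],[0,0,0,0,0,0,0.05]]'
python3 - <<'E'
from h import *
p=go(.491,-.0955,.12,181.1); print(env.get_obs()["qpos"])
E
```

```text
time_s: 1.1
tool_pos: [0.428, 0.3578, 0.2403]
tool_rot: [-180.0, -0.0, -178.9]
force: [0.1, 0.3, -0.2]
grip_width: 0.05
grasp_force: 0.0
time_s: 2.1
tool_pos: [0.4817, -0.0044, 0.2406]
tool_rot: [-179.8, 0.0, -179.5]
force: [-0.1, -0.9, 0.5]
grip_width: 0.0499
grasp_force: 0.0
turn [-0.0027  0.0002 -0.0103] shift [-0.0076 -0.0913  0.1206]
[-27.27129584  -3.70884069  23.60415298 105.40786853   1.67638555
  77.9931934   86.44706225]
```

```bash
python3 -m jog '[[-0.0025,-0.03,0.02,0,0,-0.01,0.05],[-0.0025,-0.03,0.02,0,0,0,0.05],[-0.0026,-0.0313,0.02,0,0,0,0.05],[0,0,0.03,0,0,0,0.05],[0,0,0.03,0,0,0,0.05],[0,0,0,0,0,0,0.05],[0,0,0,0,0,0,0.05]]'
python3 - <<'E'
from h import *
p=go(.491,-.0955,.12,181.1); p=go(.491,-.0955,.05,181.1,*p); print(env.get_obs()["qpos"])
a=env.read_camera("scene");b=env.read_camera("top")
t=proj("scene",[env.get_obs()["tool_pos"]])[0]; t2=proj("top",[env.get_obs()["tool_pos"]])[0]; print(t,t2)
A=cv2.resize(a[150:270,160:310],None,fx=4,fy=4,interpolation=cv2.INTER_CUBIC)[:,:600]
cv2.imwrite("pics/s1.png",A)
E
```

```text
time_s: 2.68
tool_pos: [0.4906, -0.0871, 0.1195]
tool_rot: [-180.0, -0.2, -178.3]
force: [1.4, 0.6, 0.9]
grip_width: 0.0503
grasp_force: 0.0
turn [-0.0001 -0.004   0.0101] shift [-0.0002 -0.0084 -0.0005]
turn [0. 0. 0.] shift [ 0.   -0.    0.07]
[-21.51573809   4.55264159  29.90164161 112.46787096  -2.47485894
  63.8289096  101.08498495]
[267.45755042 181.55412893] [296.3240813 224.8155603]
```

View pics/s1.png

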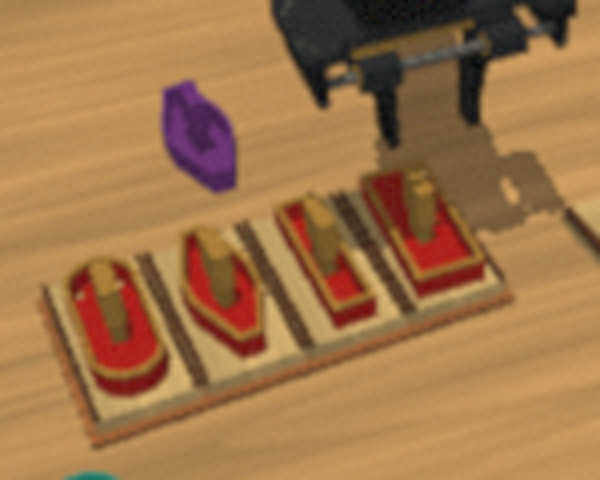

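The fingertips sit at crop (390,142) and (470,120), and their midpoint matches the projected TCP. The wide grip top is at (420,183). I'll cross-check the grip positions against this camera.

```bash
python3 - <<'E'
from h import *
print(unproj("scene",crop([[420,181],[318,205],[212,240],[103,268]],160,150,4),.078).round(4))
p=go(.491,-.0955,.12,181.1)
E
```

```text
[[ 0.4952 -0.0979]
 [ 0.4931 -0.1727]
 [ 0.5008 -0.2505]
 [ 0.5008 -0.3255]]
turn [-0.      0.0021  0.0108] shift [ 0.0023 -0.0084  0.0021]
```

```bash
python3 -m jog '[[0.001,-0.009,0.02,0,0,0.01,0.05],[0,0,0.02,0,0,0,0.05],[0,0,0.02,0,0,0,0.05],[0,0,0.01,0,0,0,0.05],[0,0,0,0,0,0,0.05],[0,0,0,0,0,0,0.03],[0,0,0,0,0,0,0.014],[0,0,0,0,0,0,0.005],[0,0,0,0,0,0,0.005],[0,0,0,0,0,0,0.005]]' 25
python3 - <<'E'
from h import *
p=go(.491,-.0965,.05,181.1)
E
```

```text
time_s: 3.62
tool_pos: [0.4919, -0.0964, 0.0514]
tool_rot: [180.0, 0.1, -178.9]
force: [-0.2, -0.4, 0.6]
grip_width: 0.0242
grasp_force: 0.0
turn [0.0002 0.0015 0.0001] shift [ 0.0009 -0.      0.0014]
```

```bash
python3 -m jog '[[0,0,0,0,0,0,0.005],[0,0,0,0,0,0,0.005],[0,0,0,0,0,0,0.005],[0,0,0,0,0,0,0.005],[0,0,-0.005,0,0,0,0.005],[0,0,-0.01,0,0,0,0.005],[0,0,-0.02,0,0,0,0.005],[0,0,-0.02,0,0,0,0.005],[0,0,-0.01,0,0,0,0.005],[0,0,0,0,0,0,0.005]]'
python3 - <<'E'
from h import *
R=np.load("riser.npy")
for y in(-.12,-.04,.04,.12): print(y,glob(R,[-.02,y]).round(4),glob(R,[.045,y]).round(4))
x,y=glob(R,[-.02,-.12]); go(x,y,.10,188.6)
E
```

```text
time_s: 4.45
tool_pos: [0.4932, -0.0967, 0.1183]
tool_rot: [180.0, 0.3, -178.9]
force: [0.6, -0.3, -0.4]
grip_width: 0.0142
grasp_force: 25.0
-0.12 [0.5562 0.0702] [0.6204 0.08  ]
-0.04 [0.5442 0.1493] [0.6085 0.1591]
0.04 [0.5322 0.2284] [0.5965 0.2382]
0.12 [0.5203 0.3075] [0.5846 0.3173]
turn [-1.000e-04  5.300e-03 -1.309e-01] shift [-0.0872  0.1556  0.0183]
```

```bash
python3 -m jog '[[0,0,0,0,0,-0.065,0.005],[0,0,0,0,0,-0.066,0.005],[-0.012,0.022,0,0,0,0,0.005],[-0.013,0.022,0,0,0,0,0.005],[-0.013,0.022,0,0,0,0,0.005],[-0.013,0.022,0,0,0,0,0.005],[-0.012,0.022,0,0,0,0,0.005],[-0.012,0.022,0.005,0,0,0,0.005],[-0.012,0.022,0.01,0,0,0,0.005],[0,0,0,0,0,0,0.005],[0,0,0,0,0,0,0.005]]'
cat > ov.py <<'E'
from h import *
import sys
def view(name,lane,tag,box,off=.0314,k=5,cam_="top",draw=True):
    R=np.load("riser.npy"); im=env.read_camera(cam_); o=env.get_obs()
    x0,y0,x1,y1=box; c=cv2.resize(im[y0:y1,x0:x1],None,fx=k,fy=k,interpolation=cv2.INTER_CUBIC)
    def L(P,col):
        q=((proj(cam_,P)-[x0,y0]+.5)*k-.5).round().astype(int); cv2.polylines(c,[q.reshape(-1,1,2)],False,col,1)
    W=lambda l,z: np.c_[glob(R,np.array(l)/1000),np.full(len(l),z)]
    for y in(-160,-80,0,80,160): L(W([[-90,y],[70,y]],.018),(255,255,0))
    L(W([[-90,166],[-90,-166]],.01),(255,255,0)); L(W([[70,166],[70,-166]],.056),(255,255,0)); 
    if draw:
        t=o["tool_pos"]; p=[t[0],t[1],np.radians(o["tool_rot"][2]+180)]
        l=[[-60,26],[60,26],[60,-26],[-60,-26],[-60,26]]
        L(np.c_[glob(p,np.array(l)/1000),np.full(5,t[2]-off+.022)],(0,255,0))
        l=[[-16,7],[16,7],[16,-7],[-16,-7],[-16,7]]
        L(np.c_[glob(p,np.array(l)/1000),np.full(5,t[2]-off+.058)],(0,255,0))
    cv2.imwrite(f"pics/{name}.png",c)
    print(loc(R,o["tool_pos"][None,:2]).round(4),o["tool_pos"].round(4),o["tool_rot"].round(2))
E
python3 - <<'E'
from ov import *
view("t2",0,0,(118,130,264,250)); view("s2",0,0,(290,140,450,260),cam_="scene")
R=np.load("riser.npy"); x,y=glob(R,[-.02,-.12]); go(x,y,.0425,188.6)
E
```

```text
time_s: 5.37
tool_pos: [0.5531, 0.0704, 0.0987]
tool_rot: [-180.0, -0.2, -171.2]
force: [-0.2, -0.1, -1.4]
grip_width: 0.0138
grasp_force: 25.0
[[-0.023  -0.1212]] [0.5533 0.0686 0.0993] [-1.7994e+02 -1.4000e-01 -1.7134e+02]
[[-0.0229 -0.1221]] [0.5536 0.0677 0.0998] [-1.7995e+02 -9.0000e-02 -1.7143e+02]
turn [-0.0009 -0.0015 -0.0006] shift [-0.0029  0.0021  0.0573]
```

View pics/t2.png

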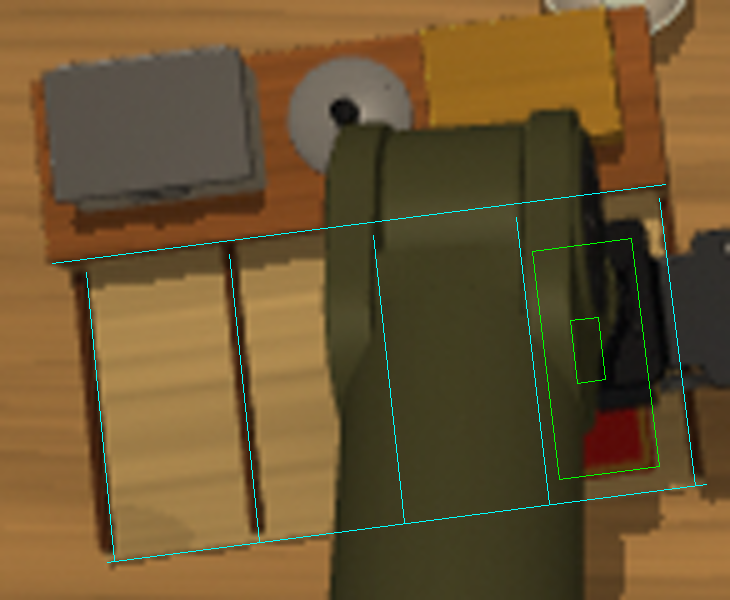

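View pics/s2.png

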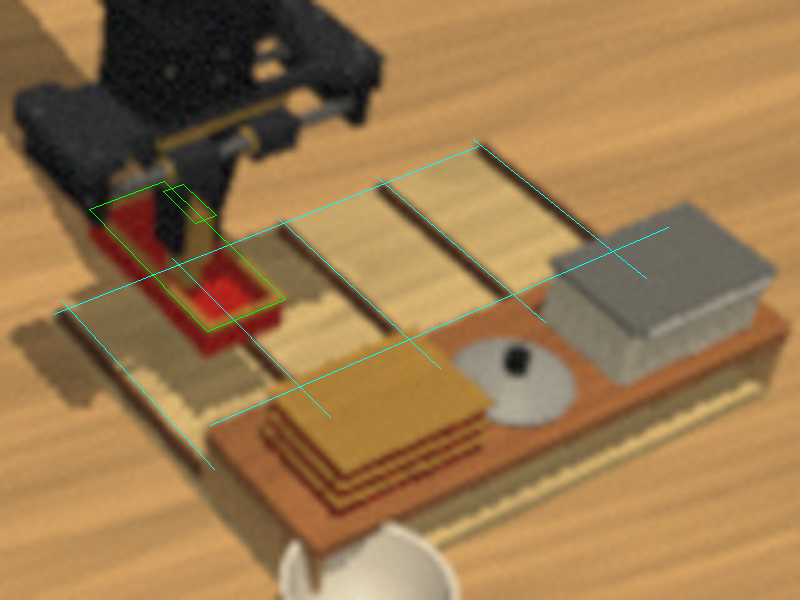

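The scene crop shows the lifted red tray matching its overlay within about 1 px, with its front corner at (283,303). The strips also match within about 2 mm. I'll lower and slide.

```bash
python3 -m jog '[[0,0.001,0.02,0,0,0,0.005],[0,0,0.02,0,0,0,0.005],[0,0,0.01,0,0,0,0.005],[0,0,0.005,0,0,0,0.005],[0,0,0.002,0,0,0,0.005],[0,0,0,0,0,0,0.005],[0,0,0,0,0,0,0.005]]'
python3 - <<'E'
from ov import *
R=np.load("riser.npy"); x,y=glob(R,[.045,-.121]); go(x,y,.0418,188.6); print(loc(R,env.get_obs()["tool_pos"][None,:2]))
E
```

```text
time_s: 6.05
tool_pos: [0.5548, 0.0696, 0.0445]
tool_rot: [180.0, 0.1, -171.4]
force: [0.3, 0.4, -0.7]
grip_width: 0.0138
grasp_force: 25.0
turn [ 0.0001  0.0016 -0.0004] shift [-0.0664 -0.0006  0.0027]
[[-0.02138934 -0.1204303 ]]
```

```bash
python3 -m jog '[[0,0,0.002,0,0,0,0.005],[-0.01,0,0,0,0,0,0.005],[-0.014,0,0,0,0,0,0.005],[-0.014,0,0,0,0,0,0.005],[-0.01,0,0,0,0,0,0.005],[-0.006,0,0,0,0,0,0.005],[-0.004,0,0,0,0,0,0.005],[0,0,0,0,0,0,0.005],[0,0,0,0,0,0,0.005]]'
python3 - <<'E'
from ov import *
R=np.load("riser.npy"); x,y=glob(R,[.045,-.121]); go(x,y,.0418,188.6); print(loc(R,env.get_obs()["tool_pos"][None,:2]))
E
```

```text
time_s: 6.8
tool_pos: [0.6113, 0.0784, 0.0414]
tool_rot: [-180.0, -0.0, -171.4]
force: [1.1, -0.7, -2.0]
grip_width: 0.0133
grasp_force: 25.0
turn [-0.     -0.0005  0.0001] shift [-0.0093 -0.0008 -0.0004]
[[ 0.03570125 -0.12016884]]
```

```bash
python3 -m jog '[[-0.003,0,0,0,0,0,0.005],[-0.003,0,0,0,0,0,0.005],[0,0,0,0,0,0,0.005]]'; python3 -m jog '[[-0.002,0,0,0,0,0,0.005],[-0.001,0,0,0,0,0,0.005],[0,0,0,0,0,0,0.005],[0,0,0,0,0,0,0.005]]'; python3 -m jog '[[-0.002,0,0,0,0,0,0.005],[0,0,0,0,0,0,0.005],[0,0,0,0,0,0,0.005]]'
```

```text
time_s: 7.05
tool_pos: [0.6178, 0.0796, 0.0418]
tool_rot: [180.0, 0.0, -171.4]
force: [-0.0, -0.4, -1.3]
grip_width: 0.0138
grasp_force: 25.0
time_s: 7.38
tool_pos: [0.6204, 0.0798, 0.0415]
tool_rot: [180.0, 0.0, -171.4]
force: [-0.2, -0.3, 0.1]
grip_width: 0.0139
grasp_force: 25.0
time_s: 7.63
tool_pos: [0.6206, 0.08, 0.0412]
tool_rot: [180.0, -0.2, -171.4]
force: [-4.3, 0.0, 2.0]
grip_width: 0.0137
grasp_force: 25.0
```

```bash
python3 -m jog '[[-0.0015,0,0,0,0,0,0.005],[0,0,0,0,0,0,0.005],[0,0,0,0,0,0,0.005]]'; python3 -m jog '[[0,0,0,0,0,0,0.03],[0,0,0,0,0,0,0.04],[0,0,0,0,0,0,0.05],[0,0,0,0,0,0,0.05],[0,0,0,0,0,0,0.05],[0,0,-0.01,0,0,0,0.05],[0,0,-0.02,0,0,0,0.05],[0.01,0,-0.03,0,0,0,0.05],[0.03,-0.01,-0.03,0,0,0,0.05],[0.03,-0.02,0,0,0,0,0.05],[0.02,-0.03,0,0,0,0,0.05]]'
python3 - <<'E'
from h import *
R=np.load("riser.npy")
p=go(.4975,-.1720,.13,185.1);go(.4975,-.1720,.0505,185.1,*p)
E
```

```text
time_s: 7.88
tool_pos: [0.6206, 0.08, 0.0412]
tool_rot: [180.0, -0.4, -171.4]
force: [-8.7, -0.0, 5.6]
grip_width: 0.0141
grasp_force: 25.0
time_s: 8.8
tool_pos: [0.5447, 0.0104, 0.133]
tool_rot: [179.9, 0.2, -171.1]
force: [1.0, -0.4, -0.2]
grip_width: 0.0502
grasp_force: 0.0
turn [0.0022 0.0039 0.0661] shift [ 0.0633 -0.1774  0.003 ]
turn [0. 0. 0.] shift [ 0.     -0.      0.0795]
```

```bash
python3 -m jog '[[0,0,0,0,0,0.066,0.05],[0.008,-0.022,0,0,0,0,0.05],[0.008,-0.022,0,0,0,0,0.05],[0.008,-0.022,0,0,0,0,0.05],[0.008,-0.022,0,0,0,0,0.05],[0.008,-0.022,0,0,0,0,0.05],[0.008,-0.022,0,0,0,0,0.05],[0.008,-0.022,0,0,0,0,0.05],[0.007,-0.024,0,0,0,0,0.05],[0,0,0,0,0,0,0.05],[0,0,0,0,0,0,0.05]]'
python3 - <<'E'
from ov import *
p=go(.4970,-.1720,.13,185.1);go(.4970,-.1720,.0505,185.1,*p)
view("t3",0,0,(118,130,264,250),draw=False); view("s3",0,0,(290,140,450,260),cam_="scene",draw=False)
E
```

```text
time_s: 9.72
tool_pos: [0.4971, -0.1763, 0.1312]
tool_rot: [-180.0, 0.1, -175.4]
force: [-0.6, 0.7, -0.7]
grip_width: 0.0502
grasp_force: 0.0
turn [-0.0003  0.0014 -0.0086] shift [-0.0003  0.0043  0.0012]
turn [0. 0. 0.] shift [ 0.     -0.      0.0795]
[[-0.1146 -0.3533]] [ 0.4975 -0.1746  0.1309] [ 1.7997e+02  7.0000e-02 -1.7525e+02]
[[-0.1143 -0.3525]] [ 0.4977 -0.1737  0.1307] [ 1.7996e+02  5.0000e-02 -1.7515e+02]
```

View pics/t3.png

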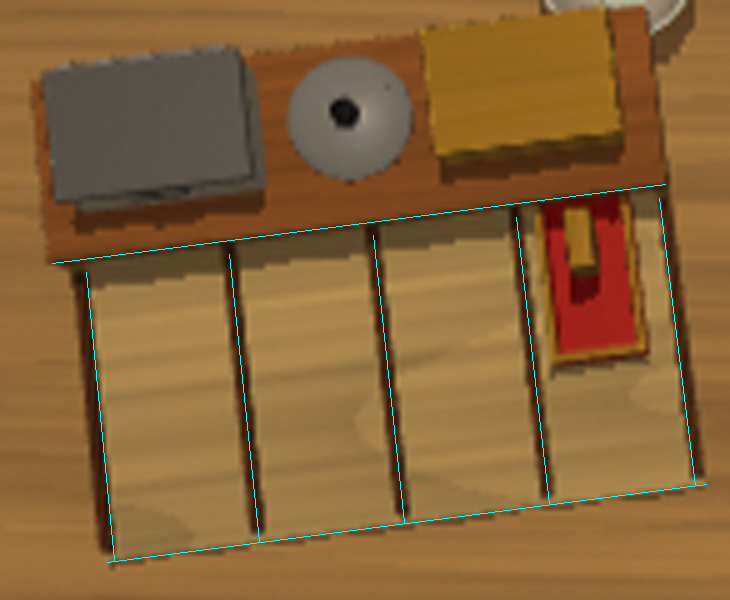

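View pics/s3.png

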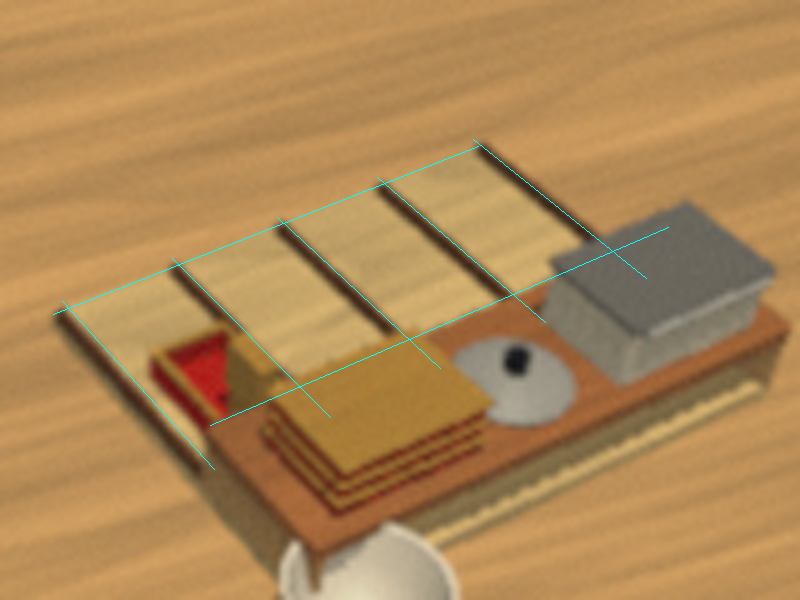

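The top view shows the wide tray home in the right lane, with rim rear corners near crop (551,362) and (647,354). I'll measure its lateral position relative to the strips in the same picture.

```bash
python3 - <<'E'
from h import *
R=np.load("riser.npy"); C=lambda u:crop(u,118,130,5)
print(loc(R,unproj("top",C([[551,362],[647,354],[541,208],[629,196]]),.032))*1000)
print(loc(R,unproj("top",C([[582,209],]),.068))*1000)
print(loc(R,unproj("top",C([[541,425],[688,406],[524,280],[673,268]]),.018))*1000) # strip centres
E
```

```text
[[ -14.62533959  -91.47695275]
 [ -17.01033391 -143.81877914]
 [  70.3609695   -95.83114987]
 [  70.71639756 -144.44402541]]
[[  59.98586777 -121.41869409]]
[[ -46.6287934   -80.42771963]
 [ -46.61256088 -161.66666203]
 [  34.32793156  -80.34280589]
 [  30.32893958 -162.72676761]]
```

```bash
python3 -m jog '[[0,0.001,0.02,0,0,-0.005,0.04],[0,0,0.02,0,0,0,0.04],[0,0,0.02,0,0,0,0.04],[0,0,0.015,0,0,0,0.04],[0,0,0.005,0,0,0,0.04],[0,0,0,0,0,0,0.04],[0,0,0,0,0,0,0.04]]' 25
python3 -m jog '[[0,0,0,0,0,0,0.005],[0,0,0,0,0,0,0.005],[0,0,0,0,0,0,0.005],[0,0,0,0,0,0,0.005],[0,0,0,0,0,0,0.005],[0,0,0,0,0,0,0.005],[0,0,0,0,0,0,0.005]]'
```

```text
time_s: 10.4
tool_pos: [0.4978, -0.1729, 0.0507]
tool_rot: [180.0, 0.0, -174.8]
force: [0.1, -1.0, 0.9]
grip_width: 0.0399
grasp_force: 0.0
time_s: 10.98
tool_pos: [0.4974, -0.1735, 0.0506]
tool_rot: [180.0, 0.0, -174.9]
force: [-0.6, 0.3, 2.5]
grip_width: 0.0138
grasp_force: 25.0
```

```bash
python3 -m jog '[[0,0,-0.005,0,0,0,0.005],[0,0,-0.015,0,0,0,0.005],[0,0,-0.02,0,0,0,0.005],[0,0,-0.02,0,0,0,0.005],[0,0,-0.015,0,0,0,0.005],[0,0,-0.005,0,0,0,0.005],[0,0,0,0,0,0,0.005]]'
python3 - <<'E'
from h import *
R=np.load("riser.npy"); x,y=glob(R,[-.02,-.0415]); go(x,y,.13,188.6)
E
```

```text
time_s: 11.57
tool_pos: [0.498, -0.1737, 0.1315]
tool_rot: [-180.0, 0.1, -174.9]
force: [0.3, 0.7, -0.9]
grip_width: 0.0138
grasp_force: 25.0
turn [-0.0004  0.0026 -0.0609] shift [-0.094   0.311   0.0015]
```

```bash
python3 -m jog '[[0,0,0,0,0,-0.061,0.005],[-0.005,0.016,0,0,0,0,0.005],[-0.01,0.032,0,0,0,0,0.005],[-0.01,0.034,0,0,0,0,0.005],[-0.01,0.034,0,0,0,0,0.005],[-0.01,0.034,0,0,0,0,0.005],[-0.01,0.034,0,0,0,0,0.005],[-0.01,0.034,0,0,0,0,0.005],[-0.01,0.034,0,0,0,0,0.005],[-0.01,0.032,0,0,0,0,0.005],[-0.009,0.027,0,0,0,0,0.005],[0,0,0,0,0,0,0.005]]'
python3 -m jog '[[0,0,0.015,0,0,0,0.005],[0,0,0.02,0,0,0,0.005],[0,0,0.02,0,0,0,0.005],[0,0,0,0,0,0,0.005],[0,0,0,0,0,0,0.005]]'
python3 - <<'E'
from h import *
R=np.load("riser.npy"); x,y=glob(R,[-.02,-.0415]); go(x,y,.0415,188.6)
E
```

```text
time_s: 12.57
tool_pos: [0.5422, 0.1564, 0.1284]
tool_rot: [179.8, -0.1, -170.8]
force: [0.3, 1.5, -1.3]
grip_width: 0.0137
grasp_force: 25.0
time_s: 12.98
tool_pos: [0.5418, 0.1472, 0.0733]
tool_rot: [-179.9, -0.3, -171.4]
force: [-0.1, -0.8, -0.5]
grip_width: 0.014
grasp_force: 25.0
turn [-0.0013 -0.0045 -0.0002] shift [-0.0027  0.0002  0.0318]
```

```bash
python3 -m jog '[[0,0,0.015,0,0,0,0.005],[0,0,0.01,0,0,0,0.005],[0,0,0.004,0,0,0,0.005],[0,0,0.002,0,0,0,0.005],[0,0,0,0,0,0,0.005],[0,0,0,0,0,0,0.005]]'
python3 - <<'E'
from h import *
R=np.load("riser.npy"); x,y=glob(R,[.045,-.0415]); go(x,y,.0406,188.6)
E
```

```text
time_s: 13.48
tool_pos: [0.544, 0.1482, 0.0448]
tool_rot: [180.0, 0.0, -171.4]
force: [0.9, 0.8, -1.5]
grip_width: 0.0138
grasp_force: 25.0
turn [0.0002 0.0008 0.0001] shift [-0.0654 -0.0004  0.0042]
```

```bash
python3 -m jog '[[0,0,0.002,0,0,0,0.005],[-0.01,0,0.001,0,0,0,0.005],[-0.014,0,0,0,0,0,0.005],[-0.014,0,0,0,0,0,0.005],[-0.01,0,0,0,0,0,0.005],[-0.006,0,0,0,0,0,0.005],[-0.004,0,0,0,0,0,0.005],[0,0,0,0,0,0,0.005],[0,0,0,0,0,0,0.005]]'
python3 - <<'E'
from h import *
R=np.load("riser.npy"); x,y=glob(R,[.045,-.0415]); go(x,y,.0406,188.6)
E
```

```text
time_s: 14.23
tool_pos: [0.6007, 0.1567, 0.0411]
tool_rot: [-180.0, -0.0, -171.4]
force: [0.4, -0.4, -1.5]
grip_width: 0.0139
grasp_force: 25.0
turn [-0.     -0.0006  0.    ] shift [-0.0081 -0.0003  0.0005]
```

```bash
python3 -m jog '[[-0.003,0,0,0,0,0,0.005],[-0.003,0,0,0,0,0,0.005],[0,0,0,0,0,0,0.005]]'; python3 -m jog '[[-0.002,0,0,0,0,0,0.005],[0,0,0,0,0,0,0.005],[0,0,0,0,0,0,0.005]]'; python3 -m jog '[[-0.002,0,0,0,0,0,0.005],[0,0,0,0,0,0,0.005],[0,0,0,0,0,0,0.005]]'; python3 -m jog '[[-0.0015,0,0,0,0,0,0.005],[0,0,0,0,0,0,0.005],[0,0,0,0,0,0,0.005]]'
```

```text
time_s: 14.48
tool_pos: [0.6073, 0.1578, 0.0415]
tool_rot: [180.0, 0.0, -171.4]
force: [0.9, 0.2, -1.7]
grip_width: 0.0138
grasp_force: 25.0
time_s: 14.73
tool_pos: [0.6079, 0.158, 0.0411]
tool_rot: [180.0, -0.1, -171.4]
force: [-3.8, -1.2, 0.9]
grip_width: 0.0141
grasp_force: 25.0
time_s: 14.98
tool_pos: [0.608, 0.158, 0.0409]
tool_rot: [180.0, -0.3, -171.4]
force: [-8.5, -0.7, 4.7]
grip_width: 0.0137
grasp_force: 25.0
time_s: 15.23
tool_pos: [0.608, 0.158, 0.041]
tool_rot: [180.0, -0.5, -171.4]
force: [-13.2, -1.8, 8.3]
grip_width: 0.0138
grasp_force: 25.0
```

```bash
python3 -m jog '[[0.0025,0,0,0,0,0,0.005],[0,0,0,0,0,0,0.005],[0,0,0,0,0,0,0.03],[0,0,0,0,0,0,0.04],[0,0,0,0,0,0,0.04],[0,0,0,0,0,0,0.04],[0,0,-0.01,0,0,0,0.04],[0,0,-0.02,0,0,0,0.04],[0,0,-0.03,0,0,0,0.04],[0.02,-0.01,-0.03,0,0,0,0.04],[0.02,-0.03,0,0,0,0,0.04],[0.01,-0.03,0,0,0,0,0.04]]'
python3 - <<'E'
from h import *
p=go(.5010,-.2480,.13,186);go(.5010,-.2480,.0505,186,*p)
E
```

```text
time_s: 16.23
tool_pos: [0.5712, 0.0824, 0.1345]
tool_rot: [179.9, 0.3, -171.2]
force: [0.2, -0.8, -0.5]
grip_width: 0.0401
grasp_force: 0.0
turn [0.0016 0.0047 0.0491] shift [ 0.1043 -0.3213  0.0045]
turn [0. 0. 0.] shift [ 0.     -0.      0.0795]
```

```bash
python3 -m jog '[[0,0,0,0,0,0.049,0.04],[0.011,-0.033,0,0,0,0,0.04],[0.011,-0.033,0,0,0,0,0.04],[0.011,-0.033,0,0,0,0,0.04],[0.011,-0.033,0,0,0,0,0.04],[0.011,-0.033,0,0,0,0,0.04],[0.011,-0.033,0,0,0,0,0.04],[0.011,-0.033,0,0,0,0,0.04],[0.01,-0.033,0,0,0,0,0.04],[0.01,-0.03,0,0,0,0,0.04],[0.007,-0.02,0,0,0,0,0.04],[0,0,0,0,0,0,0.04]]'
python3 -m jog '[[0,0,0,0,0,0,0.04],[0,0,0,0,0,0,0.04]]'
python3 - <<'E'
from h import *
p=go(.5010,-.2480,.13,186);go(.5010,-.2480,.0505,186,*p)
E
```

```text
time_s: 17.23
tool_pos: [0.4971, -0.2482, 0.1326]
tool_rot: [-179.8, 0.0, -174.7]
force: [-0.5, -0.5, -0.7]
grip_width: 0.0397
grasp_force: 0.0
time_s: 17.4
tool_pos: [0.4997, -0.2407, 0.1317]
tool_rot: [180.0, 0.1, -174.2]
force: [0.4, 0.1, 0.5]
grip_width: 0.0402
grasp_force: 0.0
turn [ 0.0006  0.0011 -0.0029] shift [-0.0005 -0.0074  0.0017]
turn [0. 0. 0.] shift [ 0.     -0.      0.0795]
```

```bash
python3 -m jog '[[-0.0005,-0.007,0.02,0,0,0,0.04],[0,0,0.02,0,0,0,0.04],[0,0,0.02,0,0,0,0.04],[0,0,0.015,0,0,0,0.04],[0,0,0.006,0,0,0,0.04],[0,0,0,0,0,0,0.04],[0,0,0,0,0,0,0.04]]' 25
python3 -m jog '[[0,0,0,0,0,0,0.005],[0,0,0,0,0,0,0.005],[0,0,0,0,0,0,0.005],[0,0,0,0,0,0,0.005],[0,0,0,0,0,0,0.005],[0,0,0,0,0,0,0.005],[0,0,0,0,0,0,0.005]]'
python3 -m jog '[[0,0,-0.005,0,0,0,0.005],[0,0,-0.015,0,0,0,0.005],[0,0,-0.02,0,0,0,0.005],[0,0,-0.02,0,0,0,0.005],[0,0,-0.015,0,0,0,0.005],[0,0,-0.005,0,0,0,0.005],[0,0,0,0,0,0,0.005]]'
python3 - <<'E'
from h import *
R=np.load("riser.npy"); x,y=glob(R,[-.02,.0385]); go(x,y,.13,188.6)
E
```

```text
time_s: 17.98
tool_pos: [0.501, -0.2475, 0.0507]
tool_rot: [180.0, 0.0, -174.1]
force: [0.0, -0.7, 0.4]
grip_width: 0.0402
grasp_force: 0.0
time_s: 18.57
tool_pos: [0.5006, -0.2487, 0.0507]
tool_rot: [-180.0, 0.0, -174.2]
force: [0.6, -0.8, 1.7]
grip_width: 0.0139
grasp_force: 25.0
time_s: 19.15
tool_pos: [0.501, -0.2486, 0.1314]
tool_rot: [-180.0, 0.1, -174.2]
force: [-0.1, 0.6, -1.2]
grip_width: 0.0138
grasp_force: 25.0
turn [-0.0006  0.0024 -0.0488] shift [-0.1022  0.4655  0.0014]
```

```bash
python3 -m jog '[[0,0,0,0,0,-0.049,0.005],[-0.003,0.015,0,0,0,0,0.005],[-0.006,0.03,0,0,0,0,0.005],[-0.008,0.036,0,0,0,0,0.005],[-0.008,0.036,0,0,0,0,0.005],[-0.008,0.036,0,0,0,0,0.005],[-0.008,0.036,0,0,0,0,0.005],[-0.008,0.036,0,0,0,0,0.005],[-0.008,0.036,0,0,0,0,0.005],[-0.008,0.036,0,0,0,0,0.005],[-0.008,0.036,0,0,0,0,0.005],[-0.008,0.036,0,0,0,0,0.005]]'
python3 -m jog '[[-0.008,0.036,0,0,0,0,0.005],[-0.006,0.03,0,0,0,0,0.005],[-0.005,0.02,0,0,0,0,0.005],[-0.002,0.01,0,0,0,0,0.005],[0,0,0.015,0,0,0,0.005],[0,0,0.02,0,0,0,0.005],[0,0,0.02,0,0,0,0.005],[0,0,0,0,0,0,0.005],[0,0,0,0,0,0,0.005]]'
python3 - <<'E'
from h import *
R=np.load("riser.npy"); x,y=glob(R,[-.02,.0385]); go(x,y,.0407,188.6)
E
```

```text
time_s: 20.15
tool_pos: [0.5239, 0.1302, 0.1287]
tool_rot: [-180.0, -0.1, -171.4]
force: [0.3, -0.4, -2.5]
grip_width: 0.0141
grasp_force: 25.0
time_s: 20.9
tool_pos: [0.5303, 0.2249, 0.0735]
tool_rot: [-179.9, -0.2, -171.5]
force: [0.3, 1.1, -1.2]
grip_width: 0.0142
grasp_force: 25.0
turn [-0.0019 -0.004  -0.0012] shift [-0.0025  0.0017  0.0328]
```

```bash
python3 -m jog '[[0,0.0015,0.015,0,0,0,0.005],[0,0,0.01,0,0,0,0.005],[0,0,0.004,0,0,0,0.005],[0,0,0.002,0,0,0,0.005],[0,0,0,0,0,0,0.005],[0,0,0,0,0,0,0.005]]'
python3 - <<'E'
from h import *
R=np.load("riser.npy"); x,y=glob(R,[.045,.0385]); go(x,y,.0407,188.6)
E
```

```text
time_s: 21.4
tool_pos: [0.5318, 0.2282, 0.0449]
tool_rot: [180.0, 0.0, -171.4]
force: [-0.5, 0.4, -1.5]
grip_width: 0.0139
grasp_force: 25.0
turn [ 0.0003  0.0009 -0.    ] shift [-0.0655 -0.0013  0.0042]
```

```bash
python3 -m jog '[[0,-0.001,0.002,0,0,0,0.005],[-0.01,0,0.001,0,0,0,0.005],[-0.014,0,0,0,0,0,0.005],[-0.014,0,0,0,0,0,0.005],[-0.01,0,0,0,0,0,0.005],[-0.006,0,0,0,0,0,0.005],[-0.004,0,0,0,0,0,0.005],[0,0,0,0,0,0,0.005],[0,0,0,0,0,0,0.005]]'
python3 - <<'E'
from h import *
R=np.load("riser.npy"); x,y=glob(R,[.045,.0385]); go(x,y,.0407,188.6)
E
```

```text
time_s: 22.15
tool_pos: [0.5886, 0.2357, 0.0411]
tool_rot: [-180.0, -0.0, -171.4]
force: [-0.3, -0.7, -1.9]
grip_width: 0.0138
grasp_force: 25.0
turn [-0.0001 -0.0006  0.0001] shift [-0.0082 -0.0003  0.0004]
```

```bash
python3 -m jog '[[-0.003,0,0,0,0,0,0.005],[-0.003,0,0,0,0,0,0.005],[0,0,0,0,0,0,0.005]]'; python3 -m jog '[[-0.002,0,0,0,0,0,0.005],[0,0,0,0,0,0,0.005],[0,0,0,0,0,0,0.005]]'; python3 -m jog '[[-0.002,0,0,0,0,0,0.005],[0,0,0,0,0,0,0.005],[0,0,0,0,0,0,0.005]]'
```

```text
time_s: 22.4
tool_pos: [0.5952, 0.2369, 0.0415]
tool_rot: [180.0, 0.0, -171.4]
force: [-0.6, -1.0, -0.7]
grip_width: 0.014
grasp_force: 25.0
time_s: 22.65
tool_pos: [0.5957, 0.237, 0.0411]
tool_rot: [180.0, -0.1, -171.4]
force: [-4.6, 0.2, 1.5]
grip_width: 0.0137
grasp_force: 25.0
time_s: 22.9
tool_pos: [0.5958, 0.2371, 0.041]
tool_rot: [-180.0, -0.4, -171.4]
force: [-9.7, -2.3, 5.0]
grip_width: 0.0137
grasp_force: 25.0
```

```bash
python3 -m jog '[[0.001,0,0,0,0,0,0.005],[0,0,0,0,0,0,0.005],[0,0,0,0,0,0,0.03],[0,0,0,0,0,0,0.04],[0,0,0,0,0,0,0.04],[0,0,0,0,0,0,0.04],[0,0,-0.01,0,0,0,0.04],[0,0,-0.02,0,0,0,0.04],[0,0,-0.03,0,0,0,0.04],[0.02,-0.01,-0.03,0,0,0,0.04],[0.02,-0.03,0,0,0,0,0.04],[0.01,-0.03,0,0,0,0,0.04]]'
python3 - <<'E'
from h import *
p=go(.5065,-.3240,.13,184)
E
```

```text
time_s: 23.9
tool_pos: [0.5589, 0.1619, 0.1346]
tool_rot: [179.9, 0.3, -171.2]
force: [0.4, -1.0, -0.4]
grip_width: 0.0401
grasp_force: 0.0
turn [0.0023 0.0046 0.0843] shift [ 0.0861 -0.481   0.0046]
```

```bash
python3 -m jog '[[0,0,0,0,0,0.084,0.04],[0.006,-0.034,0,0,0,0,0.04],[0.006,-0.034,0,0,0,0,0.04],[0.006,-0.034,0,0,0,0,0.04],[0.006,-0.034,0,0,0,0,0.04],[0.006,-0.034,0,0,0,0,0.04],[0.006,-0.034,0,0,0,0,0.04],[0.006,-0.034,0,0,0,0,0.04],[0.006,-0.034,0,0,0,0,0.04],[0.006,-0.034,0,0,0,0,0.04],[0.006,-0.034,0,0,0,0,0.04],[0.006,-0.034,0,0,0,0,0.04]]'
python3 -m jog '[[0.006,-0.034,0,0,0,0,0.04],[0.006,-0.034,0,0,0,0,0.04],[0.005,-0.02,0,0,0,0,0.04],[0,0,0,0,0,0,0.04],[0,0,0,0,0,0,0.04],[0,0,0,0,0,0,0.04]]'
python3 - <<'E'
from h import *
p=go(.5065,-.3240,.13,184)
E
```

```text
time_s: 24.9
tool_pos: [0.5178, -0.2189, 0.1324]
tool_rot: [-180.0, 0.1, -176.2]
force: [0.0, 0.4, -0.7]
grip_width: 0.0404
grasp_force: 0.0
time_s: 25.4
tool_pos: [0.5072, -0.3049, 0.1316]
tool_rot: [179.9, 0.1, -176.2]
force: [0.1, 1.5, -0.7]
grip_width: 0.0401
grasp_force: 0.0
turn [ 0.0009  0.0009 -0.0027] shift [ 0.002  -0.019   0.0016]
```

```bash
python3 -m jog '[[0.001,-0.01,0,0,0,0,0.04],[0,-0.008,0,0,0,0,0.04],[0,0,0,0,0,0,0.04],[0,0,0,0,0,0,0.04],[0,0,0,0,0,0,0.04]]'
python3 - <<'E'
from h import *
p=go(.5065,-.3240,.13,184)
E
```

```text
time_s: 25.82
tool_pos: [0.5068, -0.3238, 0.1311]
tool_rot: [180.0, -0.0, -176.2]
force: [1.4, -0.2, 0.2]
grip_width: 0.04
grasp_force: 0.0
turn [ 0.0004 -0.0001 -0.0034] shift [ 0.0003 -0.0002  0.0011]
```

```bash
python3 -m jog '[[0,0,0.02,0,0,-0.003,0.04],[0,0,0.02,0,0,0,0.04],[0,0,0.02,0,0,0,0.04],[0,0,0.014,0,0,0,0.04],[0,0,0.006,0,0,0,0.04],[0,0,0,0,0,0,0.04],[0,0,0,0,0,0,0.04]]' 25
python3 -m jog '[[0,0,0,0,0,0,0.005],[0,0,0,0,0,0,0.005],[0,0,0,0,0,0,0.005],[0,0,0,0,0,0,0.005],[0,0,0,0,0,0,0.005],[0,0,0,0,0,0,0.005],[0,0,0,0,0,0,0.005]]'
python3 -m jog '[[0,0,-0.005,0,0,0,0.005],[0,0,-0.015,0,0,0,0.005],[0,0,-0.02,0,0,0,0.005],[0,0,-0.02,0,0,0,0.005],[0,0,-0.015,0,0,0,0.005],[0,0,-0.005,0,0,0,0.005],[0,0,0,0,0,0,0.005]]'
python3 - <<'E'
from h import *
R=np.load("riser.npy"); x,y=glob(R,[-.02,.1185]); go(x,y,.13,188.6)
E
```

```text
time_s: 26.4
tool_pos: [0.507, -0.3242, 0.0516]
tool_rot: [-180.0, 0.0, -176.0]
force: [-0.6, -0.5, 0.1]
grip_width: 0.0399
grasp_force: 0.0
time_s: 26.98
tool_pos: [0.5071, -0.3245, 0.0517]
tool_rot: [-180.0, 0.1, -176.0]
force: [-0.3, -0.7, 2.0]
grip_width: 0.0138
grasp_force: 25.0
time_s: 27.57
tool_pos: [0.5074, -0.3243, 0.1325]
tool_rot: [-180.0, 0.1, -176.0]
force: [0.5, -0.9, -1.1]
grip_width: 0.0139
grasp_force: 25.0
turn [-0.0007  0.0021 -0.0808] shift [-0.1073  0.6213  0.0025]
```

```bash
python3 -m jog '[[0,0,0,0,0,-0.081,0.005],[-0.003,0.015,0,0,0,0,0.005],[-0.005,0.03,0,0,0,0,0.005],[-0.006,0.036,0,0,0,0,0.005],[-0.006,0.036,0,0,0,0,0.005],[-0.006,0.036,0,0,0,0,0.005],[-0.006,0.036,0,0,0,0,0.005],[-0.006,0.036,0,0,0,0,0.005],[-0.006,0.036,0,0,0,0,0.005],[-0.006,0.036,0,0,0,0,0.005],[-0.006,0.036,0,0,0,0,0.005],[-0.006,0.036,0,0,0,0,0.005]]'
python3 -m jog '[[-0.006,0.036,0,0,0,0,0.005],[-0.006,0.036,0,0,0,0,0.005],[-0.006,0.036,0,0,0,0,0.005],[-0.006,0.036,0,0,0,0,0.005],[-0.006,0.036,0,0,0,0,0.005],[-0.006,0.036,0,0,0,0,0.005],[-0.005,0.024,0,0,0,0,0.005],[-0.003,0.012,0,0,0,0,0.005],[0,0,0,0,0,0,0.005],[0,0,0,0,0,0,0.005],[0,0,0,0,0,0,0.005]]'
python3 - <<'E'
from h import *
R=np.load("riser.npy"); x,y=glob(R,[-.02,.1185]); go(x,y,.13,188.6)
E
```

```text
time_s: 28.57
tool_pos: [0.5113, 0.0519, 0.1298]
tool_rot: [180.0, -0.1, -171.4]
force: [1.1, 0.5, -0.9]
grip_width: 0.0139
grasp_force: 25.0
time_s: 29.48
tool_pos: [0.5191, 0.3027, 0.1306]
tool_rot: [-179.9, -0.1, -171.6]
force: [0.6, -1.5, -0.8]
grip_width: 0.0139
grasp_force: 25.0
turn [-0.0022 -0.0011 -0.003 ] shift [-0.0019  0.0031  0.0006]
```

```bash
python3 -m jog '[[-0.001,0.002,0.02,0,0,0,0.005],[0,0,0.02,0,0,0,0.005],[0,0,0.02,0,0,0,0.005],[0,0,0.015,0,0,0,0.005],[0,0,0.008,0,0,0,0.005],[0,0,0.002,0,0,0,0.005],[0,0,0,0,0,0,0.005],[0,0,0,0,0,0,0.005]]'
python3 - <<'E'
from h import *
R=np.load("riser.npy"); x,y=glob(R,[.045,.1185]); go(x,y,.0417,188.6)
E
```

```text
time_s: 30.15
tool_pos: [0.5203, 0.3076, 0.0474]
tool_rot: [180.0, 0.1, -171.5]
force: [-0.0, 0.0, -0.9]
grip_width: 0.0137
grasp_force: 25.0
turn [ 0.0006  0.0017 -0.001 ] shift [-0.065  -0.0015  0.0057]
```

```bash
python3 -m jog '[[0,-0.001,0.003,0,0,-0.001,0.005],[-0.01,0,0.0015,0,0,0,0.005],[-0.014,0,0,0,0,0,0.005],[-0.014,0,0,0,0,0,0.005],[-0.01,0,0,0,0,0,0.005],[-0.006,0,0,0,0,0,0.005],[-0.003,0,0,0,0,0,0.005],[0,0,0,0,0,0,0.005],[0,0,0,0,0,0,0.005]]'
python3 - <<'E'
from h import *
R=np.load("riser.npy"); x,y=glob(R,[.045,.1185]); go(x,y,.0417,188.6)
E
```

```text
time_s: 30.9
tool_pos: [0.5758, 0.3156, 0.0418]
tool_rot: [180.0, 0.0, -171.3]
force: [-0.0, 0.6, -0.3]
grip_width: 0.0137
grasp_force: 25.0
turn [0.0001 0.0001 0.0012] shift [-0.0089 -0.0012  0.0001]
```

```bash
python3 -m jog '[[-0.003,-0.001,0,0,0,0.001,0.005],[-0.003,0,0,0,0,0,0.005],[0,0,0,0,0,0,0.005]]'; python3 -m jog '[[-0.002,0,0,0,0,0,0.005],[0,0,0,0,0,0,0.005],[0,0,0,0,0,0,0.005]]'; python3 -m jog '[[-0.002,0,0,0,0,0,0.005],[0,0,0,0,0,0,0.005],[0,0,0,0,0,0,0.005]]'; python3 -m jog '[[-0.001,0,0,0,0,0,0.005],[0,0,0,0,0,0,0.005],[0,0,0,0,0,0,0.005]]'
```

```text
time_s: 31.15
tool_pos: [0.5824, 0.3154, 0.0419]
tool_rot: [180.0, 0.0, -171.4]
force: [0.5, -1.1, 0.4]
grip_width: 0.0141
grasp_force: 25.0
time_s: 31.4
tool_pos: [0.5841, 0.3158, 0.0418]
tool_rot: [180.0, 0.0, -171.4]
force: [0.7, -1.1, -1.1]
grip_width: 0.0139
grasp_force: 25.0
time_s: 31.65
tool_pos: [0.5844, 0.316, 0.0419]
tool_rot: [-180.0, -0.2, -171.4]
force: [-5.2, -1.1, 4.0]
grip_width: 0.0141
grasp_force: 25.0
time_s: 31.9
tool_pos: [0.5844, 0.316, 0.0419]
tool_rot: [-180.0, -0.3, -171.4]
force: [-8.1, -2.1, 5.8]
grip_width: 0.0136
grasp_force: 25.0
```

```bash
python3 -m jog '[[0.001,0,0,0,0,0,0.005],[0,0,0,0,0,0,0.005],[0,0,0,0,0,0,0.03],[0,0,0,0,0,0,0.04],[0,0,0,0,0,0,0.04],[0,0,0,0,0,0,0.04],[0,0,-0.01,0,0,0,0.04],[0,0,-0.02,0,0,0,0.04],[0,0,-0.03,0,0,0,0.04],[0.01,0,-0.03,0,0,0,0.04],[0.03,0,-0.02,0,0,0,0.04],[0.03,0.01,-0.02,0,0,0,0.04]]'
python3 -m jog '[[0.02,0.03,-0.01,0,0,0,0.04],[0.01,0.036,0,0,0,0,0.04],[0.01,0.036,0,0,0,0,0.04],[0.01,0.036,0,0,0,0,0.04],[0,0.036,0,0,0,0,0.04],[0,0.036,0,0,0,0,0.04],[0,0.03,0,0,0,0,0.04],[0,0.02,0,0,0,0,0.04],[0,0,0,0,0,0,0.04],[0,0,0,0,0,0,0.04],[0,0,0,0,0,0,0.04],[0,0,0,0,0,0,0.04]]'
python3 - <<'E'
from ov import *
view("t4",0,0,(118,130,264,250),draw=False); view("s4",0,0,(290,140,450,260),cam_="scene",draw=False)
E
```

```text
time_s: 32.9
tool_pos: [0.5169, 0.3128, 0.1742]
tool_rot: [-180.0, 0.2, -171.7]
force: [-0.5, 0.6, 0.2]
grip_width: 0.0402
grasp_force: 0.0
time_s: 33.9
tool_pos: [0.4282, 0.5634, 0.1823]
tool_rot: [-180.0, 0.1, -171.5]
force: [-0.1, -0.4, -0.1]
grip_width: 0.04
grasp_force: 0.0
[[-0.0729  0.3868]] [0.4281 0.5635 0.1824] [-1.7998e+02  6.0000e-02 -1.7153e+02]
[[-0.073  0.387]] [0.428  0.5637 0.1824] [-1.7999e+02  5.0000e-02 -1.7152e+02]
```

View pics/t4.png

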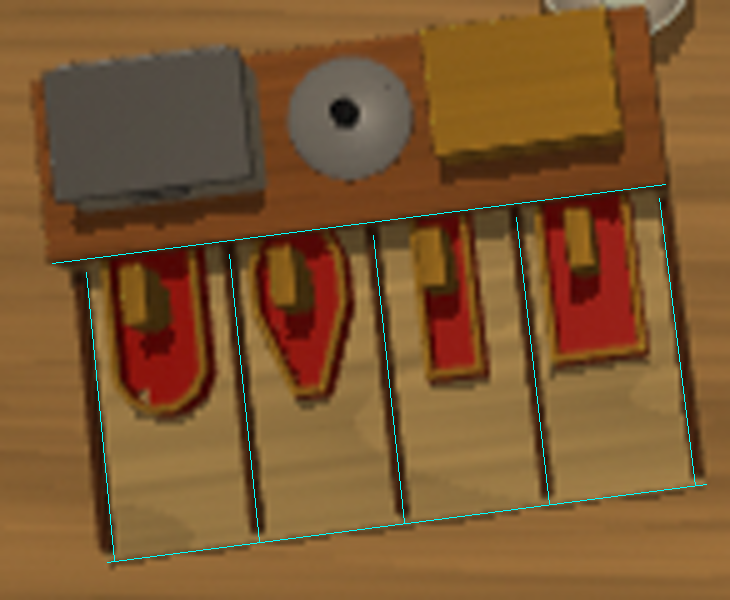

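View pics/s4.png

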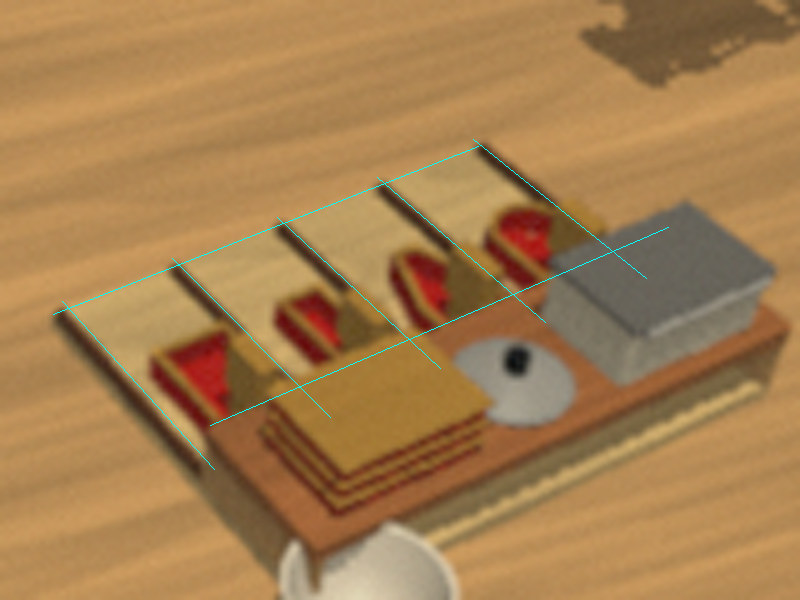

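The top view shows all four trays home, from the left oval (158,410), lozenge (313,395), slim (457,378), wide (600,359), all parallel to the strips. I'll run a numeric check.

```bash
python3 - <<'E'
from h import *
R=np.load("riser.npy"); C=lambda u:crop(u,118,130,5)
for n,e,g in (("oval",[[107,300],[207,290]],[135,296]),("loz",[[252,285],[350,275]],[287,275]),("slim",[[430,380],[487,374]],[433,258]),("wide",[[551,362],[647,354]],[580,240])):
    print(n,(loc(R,unproj("top",C(e),.032))*1000).mean(0).round(1),(loc(R,unproj("top",C([g]),.068))*1000).round(1))
print((loc(R,unproj("top",C([[158,414],[313,399]]),.032))*1000).round(1))
E
```

```text
oval [ 49.8 118.1] [[ 44.3 119.9]]
loz [47.8 39. ] [[45.  38.4]]
slim [-16.3 -40.6] [[ 44.1 -39.7]]
wide [ -15.8 -117.6] [[  43.5 -118.4]]
[[-15.3 124. ]
 [-18.   39.4]]
```

```bash
python3 -c "
from cell import env
print(env.sign_off())"
```

```text
the job is handed in; nothing more can be done
None
```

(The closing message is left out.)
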